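# Show the seated peg in the swing mirror

## Task

Take the long collared peg out of the drilled block and stand it fully home, upright with its collar down on the wood, in the empty middle bore of the plate rack, and let go of it. Then tilt the swing mirror, its top edge leaning towards the camera, until the camera sees that peg's collar at about mid-height in the glass, and finish while still holding the mirror at that angle, because its loose pivots let it swing back. Leave the tools and other loose things on the bench where they are.

Things in the scene. Friction and masses are not known exactly. Their poses are not given: they have to be found in the camera images.
- peg: the long turned wooden peg, 98 mm tall, upright in one bore of the drilled block, collar resting on the block's top. Origin: centre of the underside of its foot; z up along it. From the origin: tenon dia 14 mm (chamfered foot) to 28 mm, collar dia 22 mm from 28 to 36 mm, round shaft dia 16 mm from 36 to 94 mm, domed tip to 98 mm. About 15 g
- shoulder (a point): centre of the underside of the peg's collar, on the peg's axis, 28 mm above the peg's origin
- block: dark drilled block, 160 x 55 x 40 mm, fixed on the bench; origin: centre of its underside, x along its length. Bores at x = -52, 0 and 52 mm, 30 mm deep, hold the peg and two short plain dowels (dia 14 mm, no collar, standing 32 mm out of the block; these stay there); the order changes
- rack: unfinished plate rack, fixed: base 220 x 100 x 36 mm with two glued pegs like the loose one, 70 mm either side of the empty bore, tips 70 mm above the base. Along its -y side a front board, top 130 mm above the underside, inner face 58 mm from the bore's axis. Origin: centre of the base's underside, 12 mm above the bench on the stand's plywood; x along the pegs, y towards the mirror
- bore (a point): mouth of the empty middle bore: its centre, level with the base's top, 48 mm above the bench; axes as the rack's. Upright blind bore, dia 15.6 mm with a small chamfer, 32 mm deep
- stand: plywood inspection board 260 x 515 x 12 mm, fixed, with the camera on a column at one end and the swing mirror in a steel yoke at the other, the rack between. Origin at bench height, midway across; y points from camera to mirror. In its axes (mm): middle of the glass and tilt axis (along x) at (0, 170, 190); lens at (0, -246, 180 to 340); column 372 high
- mirror: the swing mirror; origin in the middle of the glass, on its level tilt axis. x along the tilt axis, y square to the plate away from the camera, z up the plate. Its tilt is 0 when it hangs plumb, glass facing the camera, and grows as the top edge leans towards the camera (glass facing down); free to 0.8 rad. Let go, it swings back to plumb (under 2 N at the top edge holds it)
- mirror_top (a point): middle of the mirror's top edge. Steel-framed plate 140 mm wide, 12 mm thick, from 55 mm above to 69 mm below the tilt axis. The axis lies in the face of the glass, so the plate's middle plane (and this point) is 6 mm behind it, away from the camera. Axes: x along the tilt axis, y square to the plate away from the camera, z up the plate. The yoke stands only at the two sides and below
- lens (a point): middle of the camera's lens; its height differs from start to start and stays as it is
- sight (a point): the camera's line of sight, as turned by the mirror. Origin: middle of the glass, on the tilt axis. x: along the reflected ray, which leaves towards the camera's side at (lens elevation + 2 x tilt) below level, lens elevation being the angle of the lens above level seen from here; y along the tilt axis, z square to both. A thing on this x axis is seen in the glass's middle
Things that resemble listed ones, but are neither listed nor needed, are in the scene too. There is more than one size of the peg; the one meant has the size given above.

How it is judged:
On the way:
1. the long peg stands fully home and upright in the rack's empty bore, let go (horizontal distance between shoulder and bore below 0.003 m and z of shoulder in the frame of bore below 0.003 m and angle between peg's own z axis and vertical below 0.06 rad and contact force between the fingers and peg below 0.05 N), for 0.2 s.
At the end, for the whole second after the job is handed in: Peg in the bore: within 3 mm of its axis, collar within 3 mm of the wood, upright within 0.06 rad, untouched. The camera's sight line, reflected at the glass's middle, passes within 25 mm above or below the collar (about 4 degrees of tilt); the mirror is still and the fingers touch it (over 0.1 N) (all of step 1 and contact force between the arm and peg below 0.05 N and z of shoulder in the frame of sight between -0.025 and 0.025 m and x of shoulder in the frame of sight above 0.05 m and contact force between the fingers and mirror above 0.1 N and angular speed of mirror below 0.05 rad/s); the arm keeps its last pose, push and grip.
It fails at once if a tool or loose thing on the bench, or a short dowel, is moved more than 30 mm (distance of any of mallet, chisel, square, gauge, offcut, glue, plane, dowel0, dowel1 from where it was at the start of the episode above 0.03 m).
It also fails if it takes over 54 s, if anything falls off the work surface, if the arm or the gripper's body presses on something with over 40 N, if the wrist force passes 120 N, or if a joint passes its speed limit or range.

## Robot

A 6-joint arm with a two-finger parallel gripper is mounted at the origin on the work surface. World frame = base frame: x ahead of the robot, y to its left, z up, the work surface at z = 0. Lengths are in m, angles in rad, forces in N, time in s.
With the tool pointing down it reaches from about 0.225 to 0.875 m from the base axis. Payload 3.4 kg.
Tool frame: the origin (TCP) lies where the fingers leave the gripper's body, on its centre line; the fingertips stand 73 mm ahead of it and the grasp point (between the pads) lies 54 mm ahead of it (env.tips_ahead is the z of the fingertips in the tool frame, in m); z points along the fingers, y is the direction in which the jaws open and shut (so a half turn about z gives the same grasp; the last joint's range is limited). The gripper opens to 85 mm and grips with 20 to 120 N. Pads are 22 mm wide; open, the fingers measure 114 mm over their backs; the gripper's body (76 mm by 85 mm) begins 54 mm behind the grasp point. The pads swing forward as they close: fully open they stand 13 mm farther back than shut.
Start: joints at [-1.256, 0.276, 1.505, -0, 1.361, -0.121], TCP at [0.243, -0.521, 0.304] pointing down, gripper open.
Joint ranges: [-2.89, 2.89], [-0.75, 2.08], [0.22, 2.7], [-1.18, 4.32], [0.11, 2.71], [-2.7, 2.7]. Speed limits (rad/s): [2.57, 2.57, 3.14, 3.14, 3.14, 3.14].

## Interface

Orientations are given as a 3x3 rotation matrix whose columns are the frame's x, y, z axes.
In Python, from cell import telemetry, grab_frame, job, regions_of, env gives the robot as it stands.
- The arm moves only by the tool send_rows, never from a script. Its argument "series" is a list of rows, each a list of 7 numbers: the shift along the tool's x, y, z in mm, then the turn, a rotation vector about the tool's x, y, z in rad, then the closure, from 0 (fully open) to 1 (shut). A call has 1 to 12 rows; each row is the pose to reach, as a shift and turn from the pose commanded when the call began, along the tool's axes at that moment; what a row does not reach only later rows make up. A row lasts 1/10 s, in which the tool goes at most 50 mm and 8.59 degrees, less where a joint would pass 70% of its speed; a pose out of reach is approached as far as the arm can. A call with a gripper value outside its range is refused whole. The fingers move at their own pace and stop on an object; the grip force is fixed at half the most. Time passes only in rows, so rows that repeat a pose let the fingers close. It gives the time, the measured TCP pose, the force and the opening at its end, in the units of the state.
- telemetry.observe(): the state, without advancing time (a new reading comes with each control period).
- grab_frame(name): name is "scene" or "top"; returns a dict with "image" (400x640x3 uint8, red, green, blue), "fx", "fy", "cx", "cy" (pixels), "xyz" and "attitude" of the camera in the world. Camera axes: x right, y up, looking along -z (the intrinsics and any distortion apply to the point x, -y, -z); pixel columns grow to the right and rows downward; lengths in m; the calibration is good to about 2 mm. A picture is of the moment at which its call begins. There is no depth.
- job.hand_in(): hands the job in, once; it reports no verdict.
Trained networks look in a picture, given as the dict that the camera call returned (one of the last four; its "shot" number tells which), for a name from the list of things; names that differ only in an ending like _2 or _b are one class to them, and where a whole thing is asked for, a point or a joint stands for the part that bears it (a point fixed in the world has none). Each returns a list of dicts, best first, with "confidence" (0 to 1); they miss things now and then, are a little off and sometimes report something else, mostly with a low value. They report only what shows in the picture. A call takes as long as a camera call. They do not tell look-alikes from the thing itself.
- regions_of(picture, name): "mask" (400x640 bool, what is visible of it) and "bbox" ([left, top, width, height] in pixels, round what is visible of it).
The state is a dict: "t": time; "joints": joint angles; "qd": joint speeds; "joint_torque": joint torques, N m; "eef_pos": TCP position; "orientation": TCP orientation; "contact_force": force on the tool from outside, world axes, zero at the start; "wrist_torque": the same for the moment, N m; "finger_gap": finger opening in m.
Only numpy, scipy, OpenCV 4.12 (cv2) and the standard library are available. Lean on these libraries where they do the work, as an engineer would, in place of code of your own. Each camera call takes 0.05 s, during which the arm holds its last target.

## Working session

There is one attempt and no reset: what is moved stays moved. The work goes in short steps, Python scripts to look and compute and a tool call to move; the robot and the scene stay as the last step left them, time stands still between calls to the robot, and variables do not carry over. Pictures are saved under pics/ and viewed, and the job is handed in when it is done.

Besides the shell and the picture viewer there is one more tool, called after "Call:" as name(argument=value, ...) on one line, values as JSON. send_rows: Moves the arm, as the interface text tells. Its arguments: {"type":"object","properties":{"series":{"type":"array","items":{"type":"array","items":{"type":"number"}}}},"required":["series"]}

```bash
mkdir -p pics; ls; python3 - <<'E'
from cell import telemetry, grab_frame, job, regions_of, env
import cv2,pickle
s=telemetry.observe();print(s['t'],s['eef_pos'],s['orientation'],s['finger_gap'])
for n in('scene','top'):
    p=grab_frame(n);cv2.imwrite(f'pics/{n}0.png',p['image'][:,:,::-1]);pickle.dump(p,open(f'{n}0.pkl','wb'))
    print({k:v for k,v in p.items() if k!='image'})
E
```

```text
pics
0.0 [ 0.24259253 -0.52085584  0.30303642] [[ 9.06547467e-01  4.22103507e-01 -5.64256452e-04]
 [ 4.22103816e-01 -9.06545747e-01  1.78235874e-03]
 [ 2.40815589e-04 -1.85396760e-03 -9.99998252e-01]] 0.08523652407593725
{'fx': 453.5306193292621, 'fy': 453.5306193292621, 'cx': 317.09786293594016, 'cy': 194.70100245418433, 'xyz': array([1.01498216, 0.90450786, 0.89237897]), 'attitude': array([[-0.88461634, -0.29062633,  0.36467831],
       [ 0.46615542, -0.53038138,  0.70809231],
       [-0.01237168,  0.7963868 ,  0.60466107]]), 'shot': 1}
{'fx': 363.3675814873106, 'fy': 363.3675814873106, 'cx': 314.47951660638444, 'cy': 201.10252594709286, 'xyz': array([0.3730493 , 0.0151571 , 1.09571974]), 'attitude': array([[ 0.08912346,  0.97490125, -0.20402099],
       [-0.99600685,  0.08615678, -0.02339576],
       [-0.00523076,  0.20529142,  0.97868691]]), 'shot': 2}
```

View pics/scene0.png

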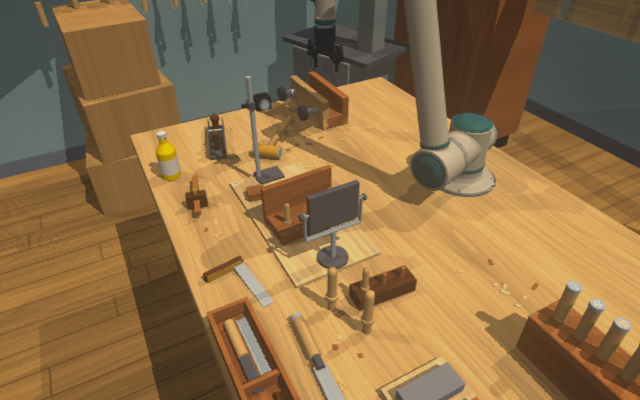

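View pics/top0.png

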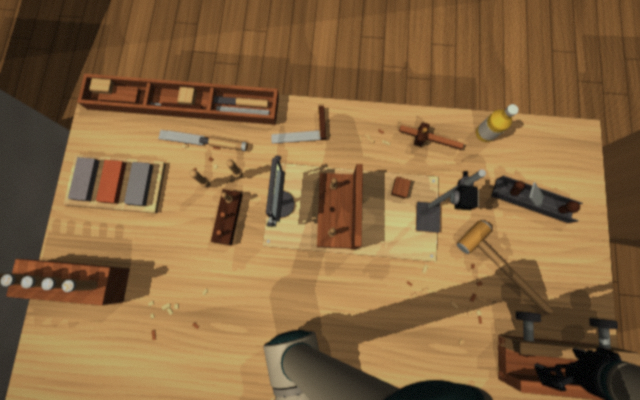

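```bash
cat > h.py <<'E'
import numpy as np,cv2,pickle
def ld(n): return pickle.load(open(n,'rb'))
def proj(p,X):
    X=np.atleast_2d(X).astype(float); c=(X-p['xyz'])@p['attitude']
    return np.c_[p['cx']+p['fx']*c[:,0]/-c[:,2], p['cy']+p['fy']*(-c[:,1])/-c[:,2]]
def unp(p,uv,z):
    uv=np.atleast_2d(uv).astype(float)
    d=np.c_[(uv[:,0]-p['cx'])/p['fx'],-(uv[:,1]-p['cy'])/p['fy'],-np.ones(len(uv))]@p['attitude'].T
    z=np.broadcast_to(z,len(uv))
    return p['xyz']+d*((z-p['xyz'][2])/d[:,2])[:,None]
def tri(ps,uvs):
    A=np.zeros((3,3));b=np.zeros(3)
    for p,uv in zip(ps,uvs):
        d=p['attitude']@np.array([(uv[0]-p['cx'])/p['fx'],-(uv[1]-p['cy'])/p['fy'],-1]);d/=np.linalg.norm(d)
        M=np.eye(3)-np.outer(d,d);A+=M;b+=M@p['xyz']
    return np.linalg.solve(A,b)
def crop(p,l,t,w,h,s,name):
    im=cv2.resize(p['image'][t:t+h,l:l+w,::-1],None,fx=s,fy=s,interpolation=cv2.INTER_CUBIC);cv2.imwrite('pics/'+name,im)
E
python3 - <<'E'
from h import *
a=ld('scene0.pkl');b=ld('top0.pkl')
crop(a,220,150,210,200,3.8,'s1.png');crop(b,180,140,200,130,4,'t1.png');crop(a,240,70,120,120,5,'s2.png')
E
```

```text
(no output)
```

View pics/s1.png

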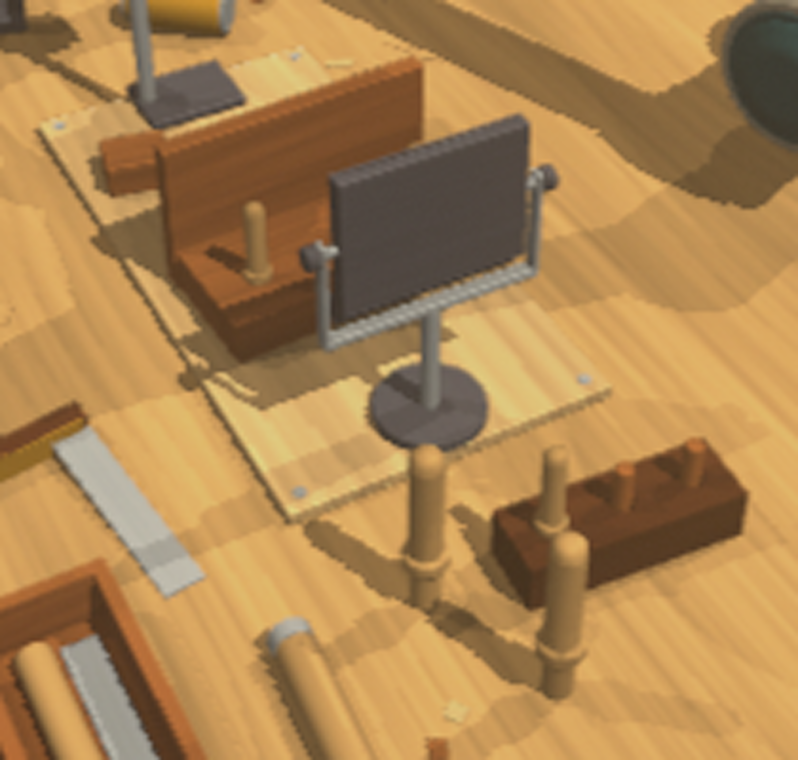

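View pics/t1.png

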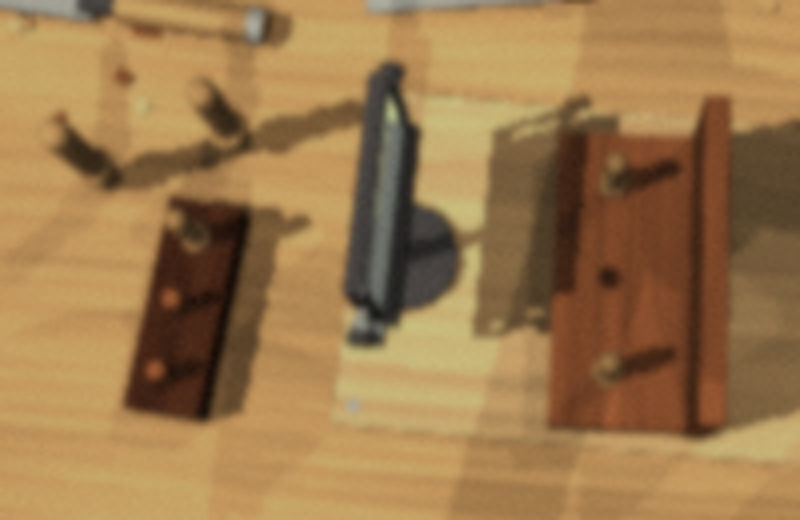

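View pics/s2.png

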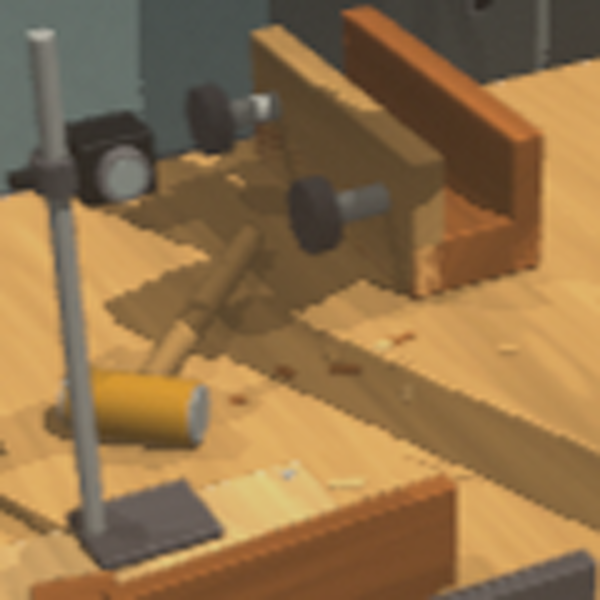

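```bash
python3 - <<'E'
from h import *
a=ld('scene0.pkl');b=ld('top0.pkl')
T=lambda x,y:(x/4+180-.375,y/4+140-.375)
S=lambda x,y:(x/3.8+220-.37,y/3.8+150-.37)
np.set_printoptions(precision=4,suppress=True)
print('bore',unp(b,T(609,277),.048))
for n,c,z in [('rack FL top',(588,133),.048),('rackcorner',(549,425),.048),('fb top',(732,97),.142),('fb top2',(727,432),.142),('fbinner97',(708,97),.142),('standcorner',(335,425),.012),('block c1',(172,200),.04),('c2',(248,210),.04),('c3',(205,418),.04),('c4',(126,408),.04),('d0',(171,297),.072),('d1',(156,369),.072)]:
    print('top',n,unp(b,T(*c),z))
for n,c,z in [('stand near',(290,520),.012),('stand right',(608,393),.012),('stand far',(40,128),.012),('far r',(300,50),.012),('block L',(495,515),.04),('block R',(745,492),.04),('blk far',(705,438),.04),('blk near',(533,560),.04),('mir TL',(331,178),.245),('mir TR',(527,120),.245),('peg tip',(555,450),.110),('pegcollar',(551,527),.04),('g collar',(257,277),.048),('d1',(625,466),.072),('d2',(694,442),.072),('fbTL',(160,150),.142),('fbTR',(423,62),.142)]:
    print('sc',n,S(*c),unp(a,S(*c),z))
E
```

```text
bore [[ 0.5728 -0.0127  0.048 ]]
top rack FL top [[0.6807 0.0117 0.048 ]]
top rackcorner [[0.4612 0.0216 0.048 ]]
top fb top [[ 0.6872 -0.0841  0.142 ]]
top fb top2 [[ 0.4591 -0.095   0.142 ]]
top fbinner97 [[ 0.6858 -0.0677  0.142 ]]
top standcorner [[0.4501 0.1803 0.012 ]]
top block c1 [[0.6039 0.3173 0.04  ]]
top c2 [[0.6013 0.2596 0.04  ]]
top c3 [[0.4448 0.2706 0.04  ]]
top c4 [[0.4469 0.3288 0.04  ]]
top d0 [[0.5261 0.2988 0.072 ]]
top d1 [[0.4739 0.3021 0.072 ]]
sc stand near (295.9457894736842, 286.4721052631579) [[0.7106 0.1883 0.012 ]]
sc stand right (379.63, 253.05105263157895) [[0.457  0.1896 0.012 ]]
sc stand far (230.1563157894737, 183.31421052631578) [[ 0.709  -0.3213  0.012 ]]
sc far r (298.5773684210526, 162.7878947368421) [[ 0.4544 -0.3233  0.012 ]]
sc block L (349.8931578947369, 285.1563157894737) [[0.6016 0.2705 0.04  ]]
sc block R (415.6826315789474, 279.10368421052635) [[0.4477 0.3313 0.04  ]]
sc blk far (405.1563157894737, 264.8931578947369) [[0.4414 0.2795 0.04  ]]
sc blk near (359.8931578947369, 296.99842105263156) [[0.5998 0.3136 0.04  ]]
sc mir TL (306.73526315789474, 196.47210526315789) [[0.6491 0.1408 0.245 ]]
sc mir TR (358.31421052631583, 181.20894736842104) [[0.5104 0.1466 0.245 ]]
sc peg tip (365.6826315789474, 268.05105263157895) [[0.5758 0.2951 0.11  ]]
sc pegcollar (364.63, 288.31421052631583) [[0.5753 0.2962 0.04  ]]
sc g collar (287.26157894736843, 222.52473684210526) [[ 0.6416 -0.0091  0.048 ]]
sc d1 (384.10368421052635, 272.26157894736843) [[0.5227 0.2986 0.072 ]]
sc d2 (402.26157894736843, 265.9457894736842) [[0.4713 0.3025 0.072 ]]
sc fbTL (261.73526315789474, 189.1036842105263) [[ 0.6858 -0.0713  0.142 ]]
sc fbTR (330.9457894736842, 165.94578947368421) [[ 0.46   -0.0799  0.142 ]]
```

```bash
python3 - <<'E'
from h import *
a=ld('scene0.pkl');b=ld('top0.pkl')
crop(b,205,150,50,110,7,'t2.png');crop(b,310,160,60,95,7,'t3.png');crop(a,320,255,110,80,7,'s3.png')
crop(b,400,150,100,90,7,'t4.png')
E
```

```text
(no output)
```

View pics/t2.png

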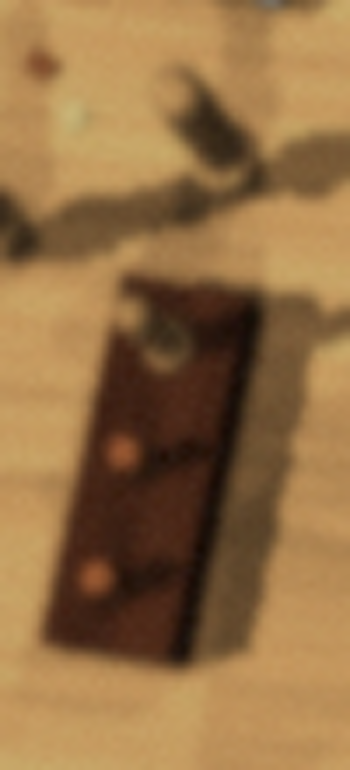

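View pics/t3.png

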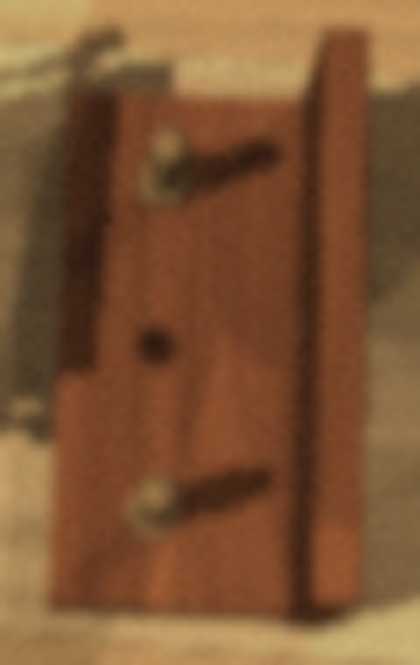

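View pics/s3.png

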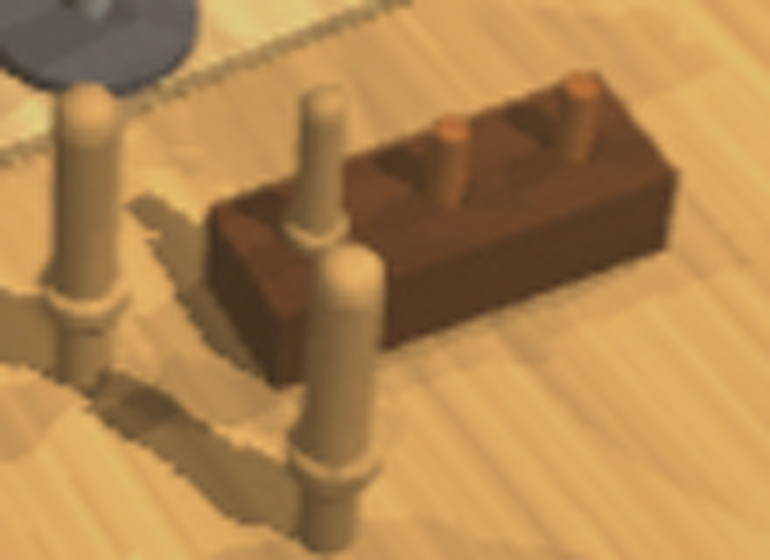

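View pics/t4.png

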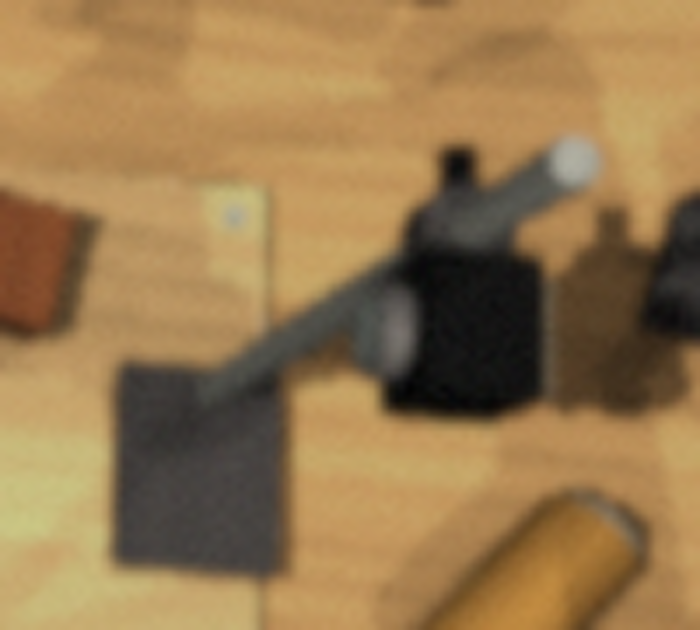

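```bash
python3 - <<'E'
from h import *
a=ld('scene0.pkl');b=ld('top0.pkl')
crop(a,250,155,120,95,6.5,'s4.png');crop(b,262,150,50,85,7,'t5.png')
T4=lambda x,y:(x/7+400-.43,y/7+150-.43)
print('lens',tri([a,b],[(125/5+240-.4,172/5+70-.4),T4(395,330)]))
print('coltop',tri([a,b],[(40/5+240-.4,33/5+70-.4),T4(575,162)]))
E
```

```text
lens [ 0.57842066 -0.28432306  0.28584666]
coltop [ 0.61334835 -0.30549228  0.37250853]
```

View pics/s4.png

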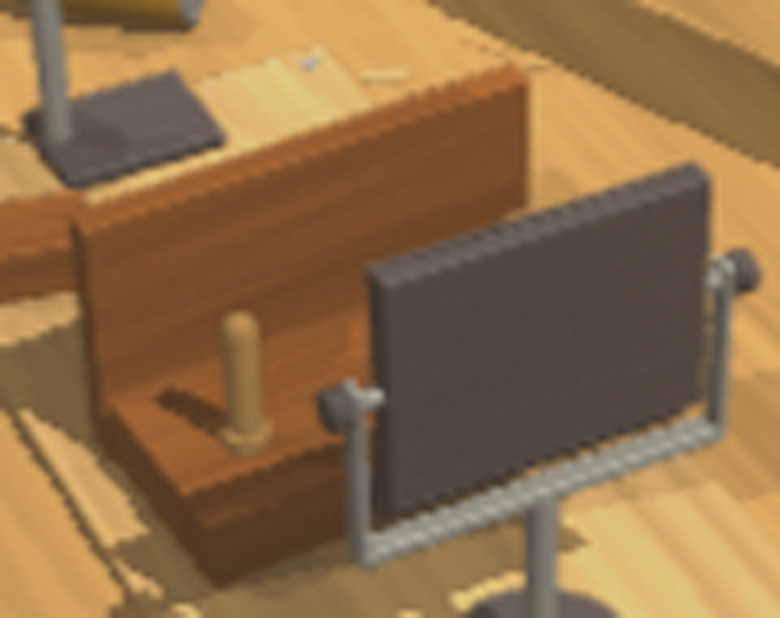

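View pics/t5.png

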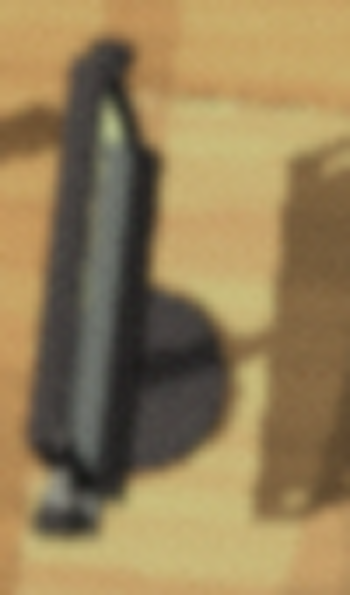

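```bash
python3 - <<'E'
from h import *
from scipy.optimize import least_squares
np.set_printoptions(precision=4,suppress=True)
a=ld('scene0.pkl');b=ld('top0.pkl')
S4=lambda x,y:(x/6.5+250-.42,y/6.5+155-.42)
T3=lambda x,y:(x/7+310-.43,y/7+160-.43)
T5=lambda x,y:(x/7+262-.43,y/7+150-.43)
T2=lambda x,y:(x/7+205-.43,y/7+150-.43)
S3=lambda x,y:(x/7+320-.43,y/7+255-.43)
def fit(obs,z0,x0):
    def tr(q,P):
        c,s=np.cos(q[2]),np.sin(q[2]);P=np.array(P)
        return np.array([q[0]+c*P[0]-s*P[1],q[1]+s*P[0]+c*P[1],z0+P[2]])
    f=lambda q:np.concatenate([(proj(p,tr(q,P))[0]-uv) for p,uv,P in obs])
    r=least_squares(f,x0,loss='soft_l1');print(r.x);print(r.fun.reshape(-1,2).round(2).tolist());return r.x,tr
obs=[(a,S4(85,228),(.11,-.05,.13)),(a,S4(525,82),(-.11,-.05,.13)),(a,S4(185,492),(.11,.05,.036)),(a,S4(108,403),(.11,-.05,.036)),(a,S4(241,313),(.07,.008,.106)),
(b,T3(155,344),(0,.008,.036)),(b,T3(75,97),(.11,.05,.036)),(b,T3(52,607),(-.11,.05,.036)),(b,T3(327,30),(.11,-.05,.13)),(b,T3(313,605),(-.11,-.05,.13))]
q,tr=fit(obs,.012,[.57,-.02,.03]);print('bore',tr(q,(0,.008,.036)))
q,tr=fit([o for o in obs if o[0] is a],.012,[.57,-.02,.03]);print('bore',tr(q,(0,.008,.036)))
q,tr=fit([o for o in obs if o[0] is b],.012,[.57,-.02,.03]);print('bore',tr(q,(0,.008,.036)))
# block
obs=[(a,S3(213,203),(.08,-.0275,.04)),(a,S3(276,303),(.08,.0275,.04)),(a,S3(673,175),(-.08,.0275,.04)),(a,S3(595,72),(-.08,-.0275,.04)),
(a,S3(452,127),(0,0,.072)),(a,S3(582,80),(-.052,0,.072)),(a,S3(318,233),(.052,0,.043)),(a,S3(325,88),(.052,0,.109)),
(b,T2(122,453),(0,0,.072)),(b,T2(97,577),(-.052,0,.072)),(b,T2(122,278),(.08,.0275,.04)),(b,T2(43,640),(-.08,.0275,.04)),(b,T2(262,295),(.08,-.0275,.04)),(b,T2(180,655),(-.08,-.0275,.04)),(b,T2(130,308),(.052,0,.106))]
q,tr=fit(obs,0,[.52,.3,.0]);print('peg',tr(q,(.052,0,.04)))
for c in(a,b):
  q,tr=fit([o for o in obs if o[0] is c],0,[.52,.3,.0]);print('peg',tr(q,(.052,0,.04)))
# mirror
print('piv',unp(a,[S4(340,405),S4(735,272)],.19)); print(unp(b,[T5(112,52),T5(68,512)],.19))
print('top edge back L/R',unp(a,[S4(390,290),S4(706,178)],.245),'front L/R',unp(a,[S4(372,267),S4(690,163)],.245))
E
```

```text
[ 0.5717 -0.0223  0.0398]
[[0.27, -0.13], [0.03, -0.37], [2.94, 5.15], [-0.53, -1.11], [-1.01, 0.04], [0.66, 0.66], [-0.48, -0.8], [-0.75, 0.02], [0.32, 0.78], [0.16, -0.82]]
bore [ 0.5714 -0.0143  0.048 ]
[ 0.5723 -0.0219  0.0278]
[[0.12, -0.31], [0.32, -0.1], [2.39, 5.09], [-0.68, -1.29], [-1.32, 0.03]]
bore [ 0.5721 -0.0139  0.048 ]
[ 0.5717 -0.0222  0.0433]
[[0.66, 0.69], [-0.62, -0.73], [-0.63, 0.11], [0.18, 0.73], [0.3, -0.85]]
bore [ 0.5713 -0.0142  0.048 ]
[ 0.5241  0.2985 -0.0794]
[[-1.31, 0.02], [-0.0, 1.83], [0.57, -0.4], [-0.15, -0.38], [-0.54, -0.29], [-0.72, 0.11], [-0.94, -0.78], [-0.53, 1.02], [0.4, 0.29], [-0.05, 0.43], [-0.0, -0.41], [-0.79, 0.65], [-2.04, 0.15], [-1.87, 1.69], [0.25, 0.87]]
peg [0.5759 0.2944 0.04  ]
[ 0.5229  0.2988 -0.0881]
[[-0.87, -0.28], [0.27, 1.56], [1.11, -0.25], [0.53, -0.3], [-0.06, -0.36], [-0.15, 0.15], [-0.54, -0.99], [-0.12, 0.82]]
peg [0.5747 0.2942 0.04  ]
[ 0.5257  0.2975 -0.0674]
[[0.83, -0.23], [0.6, -0.06], [0.07, -0.84], [-0.07, 0.3], [-1.93, -0.5], [-1.11, 1.11], [0.47, 0.31]]
peg [0.5776 0.294  0.04  ]
piv [[0.6647 0.1425 0.19  ]
 [0.4931 0.1441 0.19  ]]
[[0.6707 0.1434 0.19  ]
 [0.4969 0.1402 0.19  ]]
top edge back L/R [[0.648  0.1533 0.245 ]
 [0.5123 0.1491 0.245 ]] front L/R [[0.6475 0.138  0.245 ]
 [0.5125 0.1379 0.245 ]]
```

```bash
cat >> h.py <<'E'
from scipy.spatial.transform import Rotation as Rn
def Rdown(yaw=0,tilt=0):
    # tool y = -world y (rot by yaw), x=+x, z down ; tilt about world x-ish
    R=np.array([[1,0,0],[0,-1,0],[0,0,-1.]])
    return Rn.from_euler('z',yaw).as_matrix()@Rn.from_euler('x',tilt).as_matrix()@R
def rel(s,p,R):
    R0=np.array(s['orientation']);d=R0.T@(np.array(p)-s['eef_pos'])*1000
    return d.round(1),Rn.from_matrix(R0.T@R).as_rotvec().round(4)
E
python3 - <<'E'
from h import *
from cell import telemetry
np.set_printoptions(precision=4,suppress=True)
a=ld('scene0.pkl');b=ld('top0.pkl')
T2=lambda x,y:(x/7+205-.43,y/7+150-.43)
S3=lambda x,y:(x/7+320-.43,y/7+255-.43)
print(unp(a,[S3(85,375),S3(330,535)],0), unp(b,[T2(245,178),T2(10,240)],0))
print('tips',tri([a,b],[S3(90,95),T2(175,80)]))
s=telemetry.observe()
print(rel(s,(.4,-.2,.43),Rdown()))
E
```

```text
[[0.6594 0.2827 0.    ]
 [0.6201 0.3791 0.    ]] [[0.664  0.2825 0.    ]
 [0.6264 0.3831 0.    ]]
tips [0.6615 0.2822 0.1413]
(array([ 278.2, -224.7, -126.5]), array([-0.0017,  0.0002,  0.4358]))
```

Call:
send_rows(series=[[0,0,-126,0,0,0,0],[0,0,-126,0,0,0,0],[0,0,-126,0,0,0.1,0],[278,-225,-126,0,0,0.436,0.5],[278,-225,-126,0,0,0.436,0.5],[278,-225,-126,0,0,0.436,0.5],[278,-225,-126,0,0,0.436,0.5],[278,-225,-126,0,0,0.436,0.5],[278,-225,-126,0,0,0.436,0.5],[278,-225,-126,0,0,0.436,0.5],[278,-225,-126,0,0,0.436,0.5]])

```text
t: 1.2
eef_pos: [0.4008, -0.1953, 0.4299]
orientation: [[1.0, 0.006, 0.001], [0.006, -1.0, 0.003], [0.001, -0.003, -1.0]]
contact_force: [-0.5, -1.4, -0.3]
finger_gap: 0.043
```

```bash
python3 - <<'E'
from h import *
from cell import telemetry
s=telemetry.observe();print(s['eef_pos'],s['joints'],s['finger_gap'],s['contact_force'])
print(rel(s,(.576,.294,.30),Rdown(-.08)), rel(s,(.576,.294,.42),Rdown(-.08)))
E
```

```text
[ 0.40084982 -0.19529478  0.42991182] [-0.6115238   0.02773296  1.5052734   0.00285203  1.60932356  0.95322501] 0.04296550806339695 [-0.51972275 -1.44423657 -0.25402661]
(array([ 178. , -487.8,  131.4]), array([-0.0028, -0.0009,  0.0862])) (array([ 178.1, -488.2,   11.4]), array([-0.0028, -0.0009,  0.0862]))
```

Call:
send_rows(series=[[178,-488,0,0,0,0.006,0.5],[178,-488,0,0,0,0.006,0.5],[178,-488,0,0,0,0.006,0.5],[178,-488,0,0,0,0.006,0.5],[178,-488,0,0,0,0.006,0.5],[178,-488,0,0,0,0.006,0.5],[178,-488,0,0,0,0.006,0.5],[178,-488,0,0,0,0.006,0.5],[178,-488,0,0,0,0.006,0.5],[178,-488,0,0,0,0.006,0.5],[178,-488,0,0,0,0.006,0.5],[178,-488,0,0,0,0.006,0.5]])

```text
t: 2.4
eef_pos: [0.5789, 0.2903, 0.4277]
orientation: [[1.0, -0.003, -0.002], [-0.003, -1.0, -0.0], [-0.002, 0.0, -1.0]]
contact_force: [0.7, 0.6, -0.3]
finger_gap: 0.0425
```

Call:
send_rows(series=[[0,0,190,0,0,0,0.5],[0,0,190,0,0,0,0.5],[0,0,190,0,0,0,0.5],[0,0,190,0,0,0,0.5],[0,0,190,0,0,0,0.5]])

```text
t: 2.9
eef_pos: [0.5744, 0.2848, 0.2335]
orientation: [[1.0, -0.008, -0.013], [-0.008, -1.0, -0.006], [-0.013, 0.006, -1.0]]
contact_force: [-0.5, -0.1, -0.6]
finger_gap: 0.0427
```

```bash
python3 - <<'E'
from h import *
from cell import telemetry,grab_frame
a=grab_frame('scene');b=grab_frame('top');pickle.dump(a,open('scene1.pkl','wb'));pickle.dump(b,open('top1.pkl','wb'))
s=telemetry.observe();print(s['t'],s['eef_pos'],s['finger_gap'],s['contact_force'])
R=np.array(s['orientation'])
tip=s['eef_pos']+R[:,2]*.073
print(tip,proj(a,tip),proj(b,tip),proj(a,[.576,.294,.11]),proj(b,[.576,.294,.11]))
crop(a,300,170,130,150,4,'s5.png')
E
```

```text
3.0 [0.5782326  0.28680308 0.2405065 ] 0.04294399678894954 [ 0.15548349  0.47633344 -0.09318309]
[0.57821988 0.28675048 0.16750652] [[364.14368705 248.46569185]] [[220.52021451 188.61866434]] [[365.37647793 267.78578492]] [[223.16200387 194.09766979]]
```

View pics/s5.png

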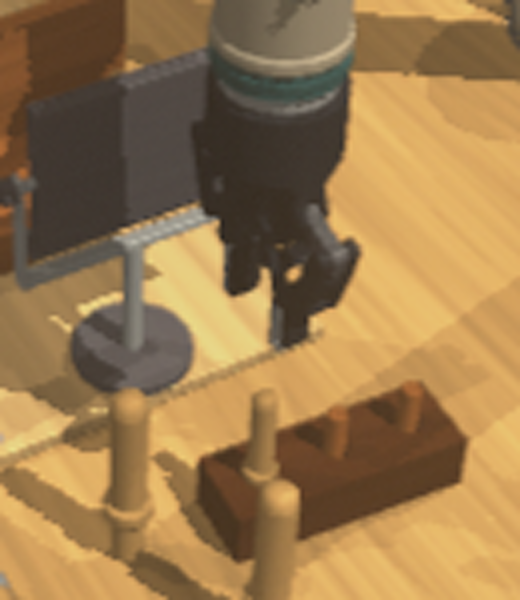

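Call:
send_rows(series=[[-2,-7,0,0,0,0,0.5],[-2,-7,0,0,0,0,0.5],[-2,-7,30,0,0,0,0.5],[-2,-7,60,0,0,0,0.5],[-2,-7,85,0,0,0,0.5],[-2,-7,103,0,0,0,0.5],[-2,-7,103,0,0,0,0.5],[-2,-7,103,0,0,0,0.5]])

```text
t: 3.8
eef_pos: [0.5768, 0.2955, 0.1384]
orientation: [[1.0, -0.006, 0.002], [-0.006, -1.0, 0.001], [0.002, -0.001, -1.0]]
contact_force: [0.0, -0.3, 0.2]
finger_gap: 0.0428
```

```bash
python3 - <<'E'
from h import *
from cell import telemetry,grab_frame
a=grab_frame('scene');b=grab_frame('top');pickle.dump(a,open('scene1.pkl','wb'));pickle.dump(b,open('top1.pkl','wb'))
s=telemetry.observe();print(s['t'],s['eef_pos'],s['finger_gap'],s['contact_force'])
crop(a,320,220,110,110,6,'s6.png')
E
```

```text
3.9 [0.57713606 0.29557967 0.13909565] 0.042773833890054895 [ 0.35678261 -0.35101166  0.74013861]
```

View pics/s6.png

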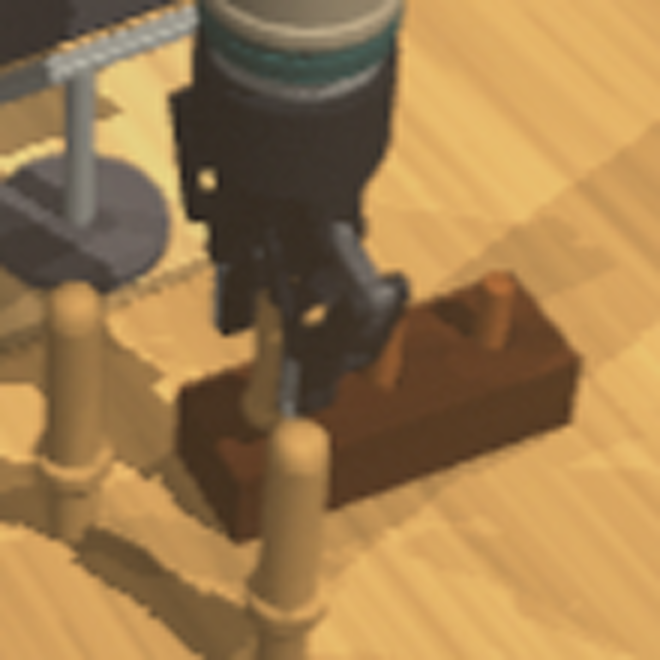

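Call:
send_rows(series=[[0,0,0,0,0,0,0.7],[0,0,0,0,0,0,0.9],[0,0,0,0,0,0,1],[0,0,0,0,0,0,1],[0,0,0,0,0,0,1],[0,0,0,0,0,0,1],[0,0,0,0,0,0,1],[0,0,0,0,0,0,1]])

```text
t: 4.7
eef_pos: [0.5765, 0.2952, 0.1383]
orientation: [[1.0, -0.006, 0.002], [-0.006, -1.0, 0.001], [0.002, -0.001, -1.0]]
contact_force: [-0.7, 0.0, 5.7]
finger_gap: 0.0144
```

```bash
python3 - <<'E'
from h import *
from cell import telemetry,grab_frame
s=telemetry.observe();print(s['t'],s['eef_pos'],s['finger_gap'],s['contact_force'],s['wrist_torque'])
E
```

```text
4.7 [0.57649339 0.2952051  0.13830477] 0.01444299531718575 [-0.74511181  0.0185499   5.70455374] [-0.00611611  0.10494752  0.04698469]
```

Call:
send_rows(series=[[0,0,-5,0,0,0,1],[0,0,-15,0,0,0,1],[0,0,-30,0,0,0,1],[0,0,-50,0,0,0,1],[0,0,-80,0,0,0,1],[0,0,-120,0,0,0,1],[0,0,-120,0,0,0,1],[0,0,-120,0,0,0,1]])

```text
t: 5.5
eef_pos: [0.5761, 0.2951, 0.2585]
orientation: [[1.0, -0.006, 0.002], [-0.006, -1.0, 0.001], [0.002, -0.001, -1.0]]
contact_force: [-0.2, -0.4, -0.2]
finger_gap: 0.0145
```

```bash
python3 - <<'E'
from h import *
from cell import telemetry,grab_frame
a=grab_frame('scene');b=grab_frame('top');pickle.dump(a,open('scene2.pkl','wb'));pickle.dump(b,open('top2.pkl','wb'))
s=telemetry.observe();print(s['t'],s['eef_pos'],s['finger_gap'],s['contact_force'])
crop(a,320,150,110,150,5,'s7.png')
crop(b,180,140,110,90,7,'t7.png')
R=np.array(s['orientation']);o=s['eef_pos']
for k in(.054,.073,.1,.127):print(k,o+R[:,2]*k,proj(a,o+R[:,2]*k),proj(b,o+R[:,2]*k))
E
```

```text
5.6 [0.57517175 0.29470953 0.25600692] 0.01458126207638863 [ 0.22255517  0.37774798 -0.92297451]
0.054 [0.57506007 0.29466246 0.20200706] [[368.04351021 238.94446749]] [[213.74767134 186.31037299]]
0.073 [0.57502078 0.2946459  0.18300711] [[367.58547948 245.15659799]] [[215.78070592 188.12407085]]
0.1 [0.57496494 0.29462237 0.15600717] [[366.9520816  253.74717932]] [[218.53537184 190.58154585]]
0.127 [0.5749091  0.29459884 0.12900724] [[366.33835126 262.07101587]] [[221.14361895 192.90839865]]
```

View pics/s7.png

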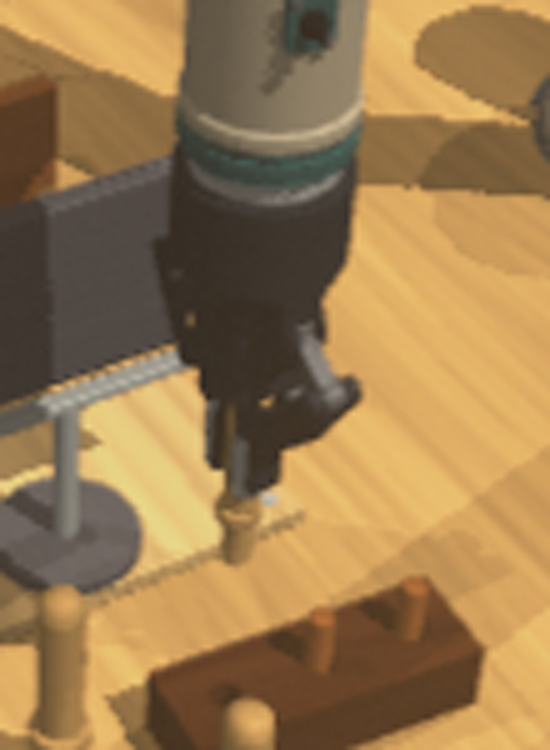

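View pics/t7.png

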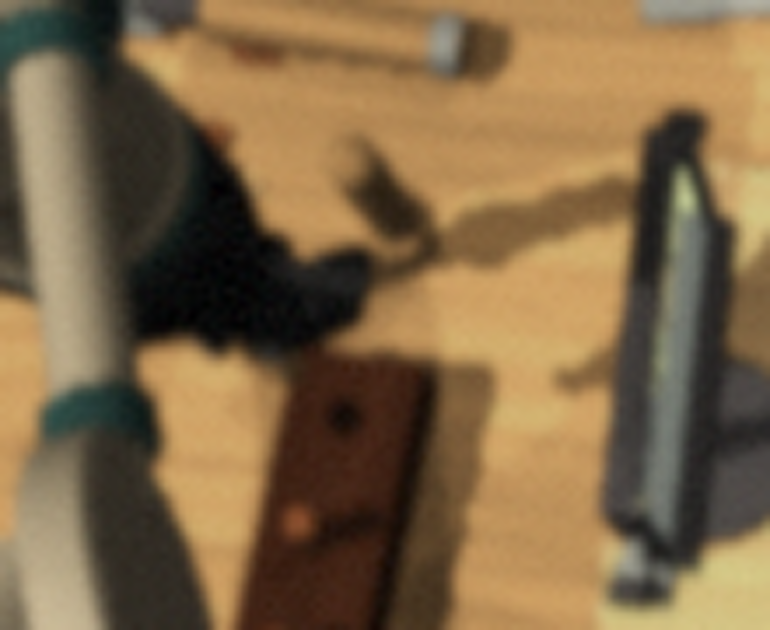

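```bash
python3 - <<'E'
from h import *
b=ld('top2.pkl');b0=ld('top0.pkl');a=ld('scene2.pkl')
def dark(p,u,v,r=4):
    g=cv2.cvtColor(p['image'],cv2.COLOR_RGB2GRAY).astype(float)
    u0,v0=int(round(u)),int(round(v));w=g[v0-r:v0+r+1,u0-r:u0+r+1]
    w=np.clip(np.median(w)-8-w,0,None);yy,xx=np.mgrid[-r:r+1,-r:r+1]
    return u0+(w*xx).sum()/w.sum(),v0+(w*yy).sum()/w.sum()
for p,u,v,z in[(b,228.6,198.9,.04),(b,331.7,208.7,.048),(b0,331.7,208.7,.048)]:
    c=dark(p,u,v);print(c,unp(p,c,z),unp(p,(u,v),z))
print('scene block bore',unp(a,(225/5+320-.4,692/5+150-.4),.04))
E
```

```text
(np.float64(228.66666666666666), np.float64(199.0654761904762)) [[0.57681715 0.29532935 0.04      ]] [[0.57729931 0.29559651 0.04      ]]
(np.float64(331.79564489112227), np.float64(209.09715242881072)) [[ 0.57207643 -0.01250371  0.048     ]] [[ 0.57323257 -0.01213035  0.048     ]]
(np.float64(331.7755102040816), np.float64(208.96938775510205)) [[ 0.57245105 -0.01241467  0.048     ]] [[ 0.57323257 -0.01213035  0.048     ]]
scene block bore [[0.57478398 0.29532101 0.04      ]]
```

```bash
python3 - <<'E'
from h import *
from cell import telemetry
s=telemetry.observe();print(s['eef_pos'],rel(s,(.572,-.0127,.43),Rdown(0)))
E
```

```text
[0.57517175 0.29470953 0.25600692] (array([  -1.6,  307.6, -173.7]), array([ 0.0009,  0.0021, -0.0063]))
```

Call:
send_rows(series=[[0,0,-50,0,0,0,1],[0,0,-100,0,0,0,1],[0,0,-150,0,0,0,1],[0,0,-174,0,0,0,1],[0,0,-174,0,0,0,1]])

```text
t: 6.1
eef_pos: [0.5766, 0.2953, 0.4343]
orientation: [[1.0, -0.006, 0.006], [-0.006, -1.0, 0.002], [0.006, -0.002, -1.0]]
contact_force: [-0.5, -0.1, 0.2]
finger_gap: 0.0148
```

Call:
send_rows(series=[[0,40,0,0,0,-0.003,1],[0,80,0,0,0,-0.006,1],[0,120,0,0,0,-0.006,1],[0,160,0,0,0,-0.006,1],[0,200,0,0,0,-0.006,1],[-1,240,0,0,0,-0.006,1],[-1,280,0,0,0,-0.006,1],[-1.5,307.5,0,0,0,-0.006,1],[-1.5,307.5,0,0,0,-0.006,1],[-1.5,307.5,0,0,0,-0.006,1],[-1.5,307.5,0,0,0,-0.006,1]])

```text
t: 7.2
eef_pos: [0.5723, -0.0116, 0.4294]
orientation: [[1.0, 0.001, -0.003], [0.001, -1.0, 0.001], [-0.003, -0.001, -1.0]]
contact_force: [-0.4, -0.4, 0.1]
finger_gap: 0.0145
```

```bash
python3 - <<'E'
from h import *
from cell import telemetry
s=telemetry.observe();print(s['t'],s['eef_pos'],s['orientation'],s['finger_gap'],rel(s,(.572,-.0127,.225),Rdown(0)))
E
```

```text
7.2 [ 0.57230145 -0.01159651  0.4294346 ] [[ 9.99996197e-01  5.93874468e-04 -2.69322801e-03]
 [ 5.96760603e-04 -9.99999248e-01  1.07094976e-03]
 [-2.69258998e-03 -1.07255290e-03 -9.99995800e-01]] 0.014471116870779134 (array([2.000e-01, 1.300e+00, 2.044e+02]), array([-0.0011,  0.0027,  0.0006]))
```

Call:
send_rows(series=[[0,0,40,0,0,0,1],[0,1,80,0,0,0,1],[0,1,120,0,0,0,1],[0,1,160,0,0,0,1],[0,1,200,0,0,0,1],[0,1,230,0,0,0,1],[0,1,244,0,0,0,1],[0,1,244,0,0,0,1],[0,1,244,0,0,0,1]])

```text
t: 8.1
eef_pos: [0.5727, -0.0125, 0.187]
orientation: [[1.0, 0.001, -0.0], [0.001, -1.0, 0.0], [-0.0, -0.0, -1.0]]
contact_force: [0.1, -0.8, 0.4]
finger_gap: 0.0145
```

```bash
python3 - <<'E'
from h import *
from cell import telemetry,grab_frame
a=grab_frame('scene');b=grab_frame('top');pickle.dump(a,open('scene3.pkl','wb'));pickle.dump(b,open('top3.pkl','wb'))
s=telemetry.observe();print(s['t'],s['eef_pos'],s['finger_gap'],s['contact_force'],s['orientation'][:,2])
crop(a,250,130,130,120,6,'s8.png')
crop(b,300,150,80,90,7,'t8.png')
R=np.array(s['orientation']);o=s['eef_pos']
for k in(.098,.126):print(k,o+R[:,2]*k,proj(a,o+R[:,2]*k),proj(b,o+R[:,2]*k))
E
```

```text
8.2 [ 0.57338707 -0.01297573  0.18817107] 0.014546726001032356 [0.98418728 0.07456837 0.15078702] [ 2.60141852e-03 -3.55974386e-04 -9.99996553e-01]
0.098 [ 0.57364201 -0.01301061  0.09017141] [[307.51940492 203.09037374]] [[332.6384546  205.81999662]]
0.126 [ 0.57371485 -0.01302058  0.06217151] [[307.73862919 210.69240461]] [[332.22136788 207.65860883]]
```

View pics/s8.png

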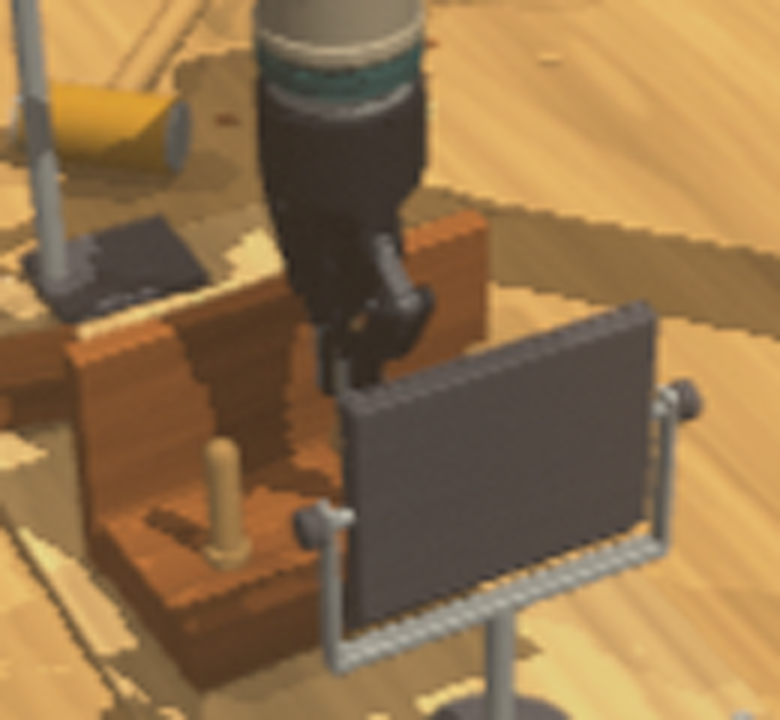

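View pics/t8.png

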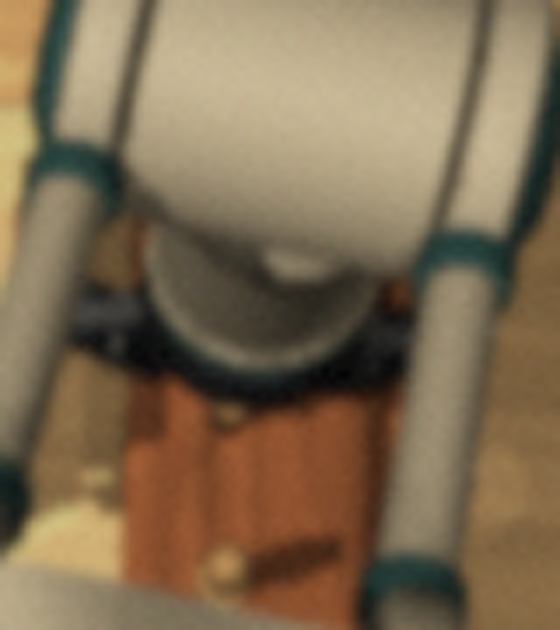

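Call:
send_rows(series=[[-0.7,0,5,0,0,0,1],[-0.7,0,9,0,0,0,1],[-0.7,0,12,0,0,0,1],[-0.7,0,14,0,0,0,1],[-0.7,0,16,0,0,0,1],[-0.7,0,18,0,0,0,1],[-0.7,0,18,0,0,0,1]])

```text
t: 8.9
eef_pos: [0.5718, -0.0135, 0.1686]
orientation: [[1.0, -0.0, -0.0], [-0.0, -1.0, 0.0], [-0.0, -0.0, -1.0]]
contact_force: [1.3, 0.1, -0.3]
finger_gap: 0.0144
```

Call:
send_rows(series=[[0,0,3,0,0,0,1],[0,0,6,0,0,0,1],[0,0,9,0,0,0,1],[0,0,9,0,0,0,1]])

```text
t: 9.3
eef_pos: [0.5717, -0.0134, 0.1594]
orientation: [[1.0, -0.0, -0.0], [-0.0, -1.0, 0.0], [-0.0, -0.0, -1.0]]
contact_force: [0.1, 0.5, 0.2]
finger_gap: 0.0147
```

Call:
send_rows(series=[[0,0,4,0,0,0,1],[0,0,8,0,0,0,1],[0,0,10,0,0,0,1],[0,0,11.5,0,0,0,1],[0,0,11.5,0,0,0,1]])

```text
t: 9.8
eef_pos: [0.5718, -0.0134, 0.1481]
orientation: [[1.0, -0.0, -0.0], [-0.0, -1.0, 0.0], [-0.0, -0.0, -1.0]]
contact_force: [-0.2, 1.3, -0.9]
finger_gap: 0.0149
```

Call:
send_rows(series=[[0,0,1,0,0,0,1],[0,0,2,0,0,0,1],[0,0,2.5,0,0,0,1],[0,0,2.5,0,0,0,1]])

```text
t: 10.2
eef_pos: [0.5719, -0.0135, 0.1463]
orientation: [[1.0, -0.0, 0.001], [-0.0, -1.0, -0.0], [0.001, 0.0, -1.0]]
contact_force: [0.4, 0.6, 4.0]
finger_gap: 0.0148
```

Call:
send_rows(series=[[0,0,0,0,0,0,0.8],[0,0,0,0,0,0,0.6],[0,0,0,0,0,0,0.5],[0,0,0,0,0,0,0.5],[0,0,0,0,0,0,0.5]])

```text
t: 10.7
eef_pos: [0.5715, -0.0123, 0.146]
orientation: [[1.0, -0.001, -0.001], [-0.001, -1.0, 0.002], [-0.001, -0.002, -1.0]]
contact_force: [-0.7, 5.7, 1.9]
finger_gap: 0.0428
```

Call:
send_rows(series=[[0,0,-10,0,0,0,0.5],[0,0,-40,0,0,0,0.5],[0,0,-80,0,0,0,0.5],[0,0,-120,0,0,0,0.5],[0,0,-170,0,0,0,0.5],[0,0,-220,0,0,0,0.5],[0,0,-264,0,0,0,0.5],[0,0,-264,0,0,0,0.5]])

```text
t: 11.5
eef_pos: [0.5735, -0.0142, 0.418]
orientation: [[1.0, -0.001, 0.015], [-0.001, -1.0, -0.003], [0.015, 0.003, -1.0]]
contact_force: [-0.1, -0.2, 0.6]
finger_gap: 0.0428
```

```bash
python3 - <<'E'
from h import *
from cell import telemetry
s=telemetry.observe();print(s['t'],s['eef_pos'],rel(s,(.578,.143,.42),Rdown(0)))
E
```

```text
11.5 [ 0.5734842  -0.01418494  0.41799481] (array([   4.5, -157.2,   -2.4]), array([ 0.0032, -0.0147, -0.0006]))
```

Call:
send_rows(series=[[1,-40,0,0,0,0,0.5],[2,-80,0,0,0,0,0.5],[4.5,-120,0,0,0,0,0.5],[4.5,-157,0,0,0,0,0.5],[4.5,-157,0,0,0,0,0.5],[4.5,-157,0,0,0,0,0.5]])

```text
t: 12.1
eef_pos: [0.5761, 0.1437, 0.4094]
orientation: [[1.0, 0.001, -0.001], [0.001, -1.0, -0.002], [-0.001, 0.002, -1.0]]
contact_force: [-0.2, -0.3, 0.2]
finger_gap: 0.043
```

```bash
python3 - <<'E'
from h import *
from cell import telemetry,grab_frame
a=grab_frame('scene');b=grab_frame('top');pickle.dump(a,open('scene4.pkl','wb'));pickle.dump(b,open('top4.pkl','wb'))
s=telemetry.observe();print(s['t'],s['eef_pos'],s['finger_gap'],s['contact_force'],s['orientation'])
crop(a,250,130,130,120,6,'s9.png')
crop(b,250,140,120,100,6,'t9.png')
for z in(.048,.118):print(proj(a,[.572,-.0130,z]),proj(b,[.572,-.0130,z]))
E
```

```text
12.2 [0.57626915 0.1424964  0.40965521] 0.042872554551950624 [-0.24723891 -0.3891132   0.12530746] [[ 9.99999356e-01 -1.06694857e-03 -3.86408273e-04]
 [-1.06746393e-03 -9.99998538e-01 -1.33598244e-03]
 [-3.84982283e-04  1.33639405e-03 -9.99999033e-01]]
[[308.38758408 214.28652465]] [[331.96236752 209.1373562 ]]
[[307.79246007 195.17380124]] [[333.0304399  204.45113422]]
```

View pics/s9.png

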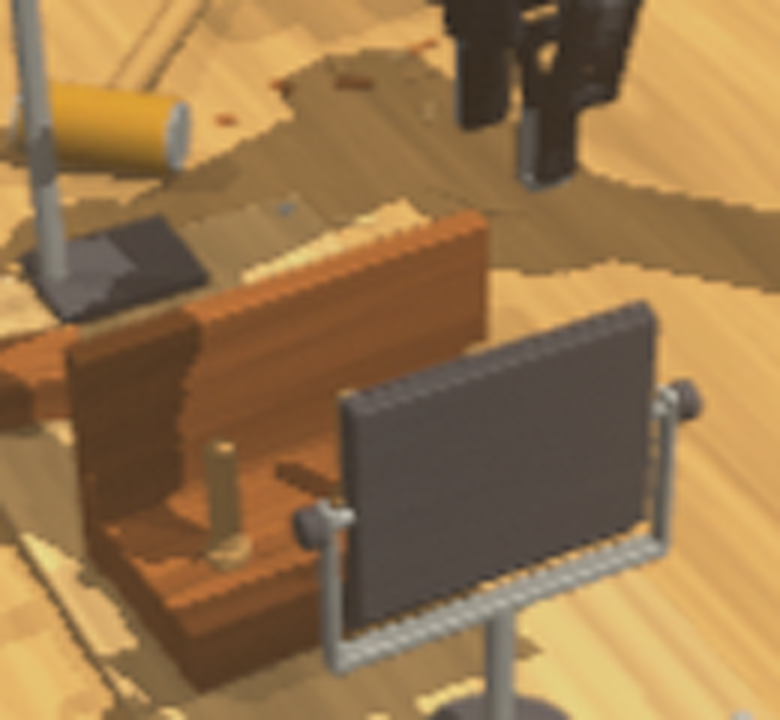

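View pics/t9.png

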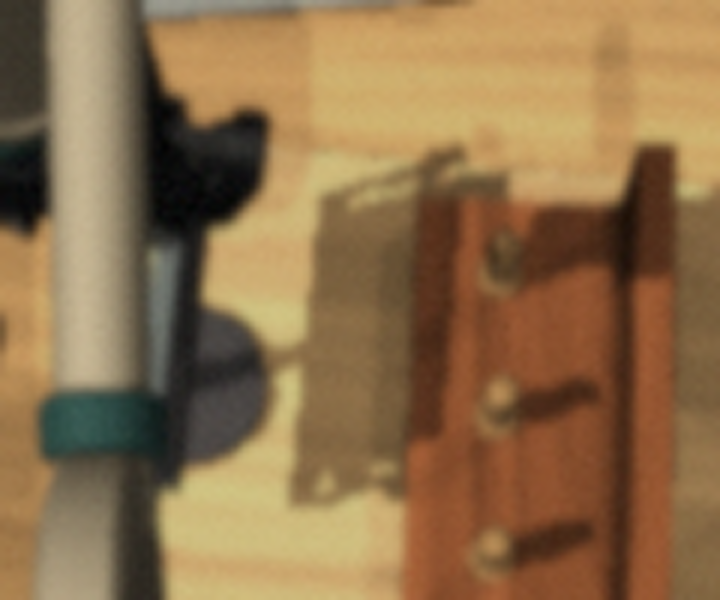

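```bash
python3 - <<'E'
from h import *
a=ld('scene4.pkl');b=ld('top4.pkl')
f=lambda x,y:(x/6+250-.42,y/6+130-.42)
print(unp(a,[f(340,397),f(360,412),f(640,302),f(657,318),f(499,357)],.245))
# fingertip check: midpoint observed
print(proj(a,[.5763,.1425,.4097-.073]),f((480+545)/2,(128+187)/2))
t=lambda x,y:(x/6+250-.42,y/6+140-.42)
b0=ld('top0.pkl')
T5=lambda x,y:(x/7+262-.43,y/7+150-.43)
print(unp(b0,[T5(75,60),T5(32,445),T5(110,95),T5(72,455)],.245))
E
```

```text
[[0.64885083 0.13771165 0.245     ]
 [0.6463432  0.1500693  0.245     ]
 [0.51192487 0.13945313 0.245     ]
 [0.51179322 0.15236238 0.245     ]
 [0.58122994 0.14470696 0.245     ]]
[[334.4963515  155.67331915]] (334.99666666666667, 155.83)
[[0.64859418 0.14826817 0.245     ]
 [0.51114989 0.14736011 0.245     ]
 [0.63692165 0.13462398 0.245     ]
 [0.50892692 0.13343001 0.245     ]]
```

```bash
python3 - <<'E'
from h import *
from cell import telemetry
s=telemetry.observe();print(s['t'],s['eef_pos'],rel(s,(.580,.1437,.288),Rdown(0)))
E
```

```text
12.2 [0.57626915 0.1424964  0.40965521] (array([  3.8,  -1.4, 121.7]), array([ 0.0013,  0.0004, -0.0011]))
```

Call:
send_rows(series=[[4,-1.4,30,0,0,-0.001,0.5],[4,-1.4,60,0,0,-0.001,0.5],[4,-1.4,85,0,0,-0.001,0.5],[4,-1.4,105,0,0,-0.001,0.5],[4,-1.4,121.5,0,0,-0.001,0.5],[4,-1.4,121.5,0,0,-0.001,0.5],[4,-1.4,121.5,0,0,-0.001,0.5]])

```text
t: 12.9
eef_pos: [0.5806, 0.1437, 0.2887]
orientation: [[1.0, -0.001, 0.0], [-0.001, -1.0, -0.0], [0.0, 0.0, -1.0]]
contact_force: [0.7, 1.0, -0.1]
finger_gap: 0.0429
```

```bash
python3 - <<'E'
from h import *
from cell import telemetry,grab_frame
a=grab_frame('scene');b=grab_frame('top');pickle.dump(a,open('scene5.pkl','wb'));pickle.dump(b,open('top5.pkl','wb'))
s=telemetry.observe();print(s['t'],s['eef_pos'],s['finger_gap'],s['contact_force'])
crop(a,280,130,110,110,7,'s10.png');crop(b,240,140,120,100,6,'t10.png')
E
```

```text
13.0 [0.58104228 0.14427899 0.2897216 ] 0.04286117833560478 [ 0.30944436 -0.8938202   0.1685242 ]
```

View pics/s10.png

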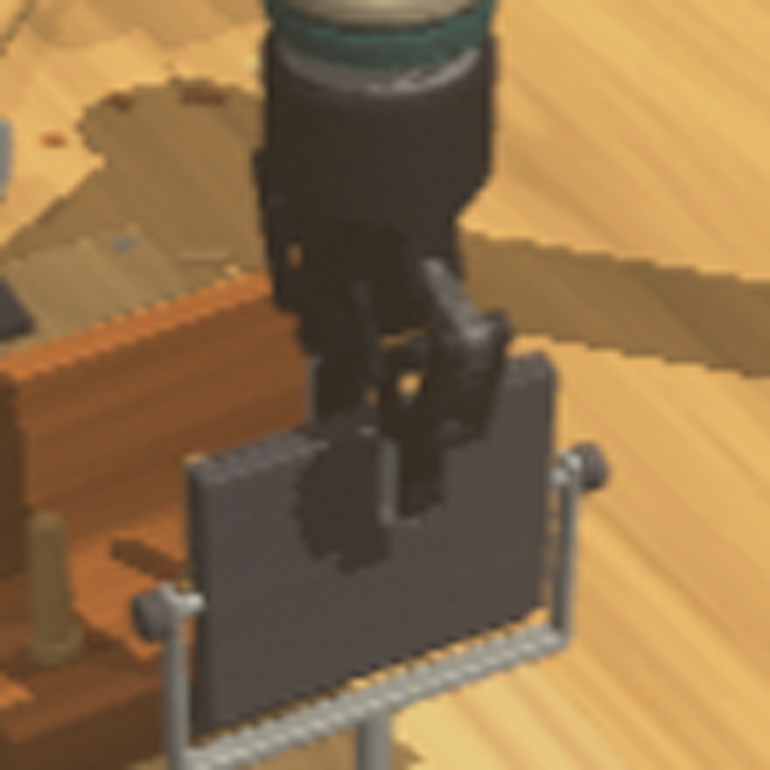

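View pics/t10.png

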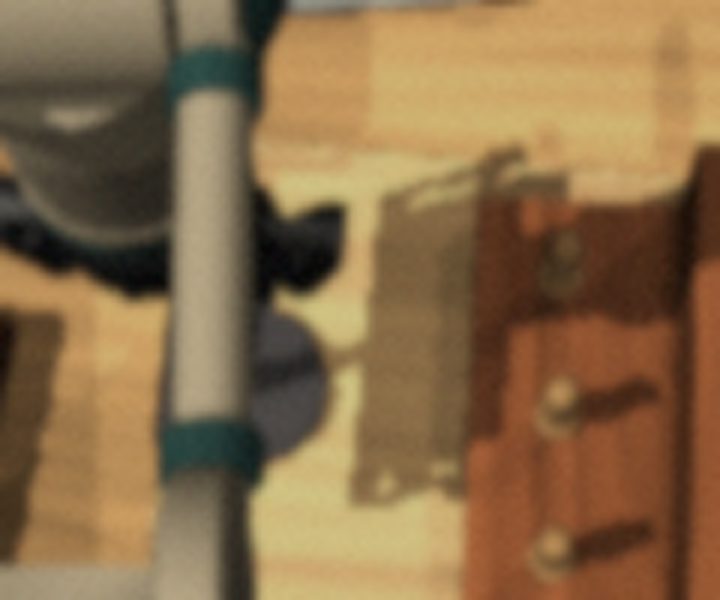

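Call:
send_rows(series=[[0,0,0,0,0,0,0.65],[0,0,0,0,0,0,0.75],[0,0,0,0,0,0,0.75],[0,0,0,0,0,0,0.75]])

```text
t: 13.4
eef_pos: [0.5803, 0.145, 0.2886]
orientation: [[1.0, 0.001, 0.0], [0.001, -1.0, -0.0], [0.0, 0.0, -1.0]]
contact_force: [-0.5, -0.3, 0.0]
finger_gap: 0.0211
```

```bash
python3 - <<'E'
from h import *
from cell import telemetry
s=telemetry.observe();print(s['t'],s['eef_pos'],s['contact_force'],s['finger_gap'])
for th in(.05,.1,.15,.2,.25,.266):
    dy,dz=.0060,s['eef_pos'][2]-.19
    y=.1377+dy*np.cos(th)-dz*np.sin(th);z=.19+dz*np.cos(th)+dy*np.sin(th)
    print(rel(s,(.5805,y,z),Rdown(0,th)))
E
```

```text
13.4 [0.58034987 0.14503424 0.28863881] [-0.48327532 -0.26669189  0.03391376] 0.02113044740032697
(array([ 0.1,  6.3, -0.2]), array([ 0.05  , -0.0004,  0.001 ]))
(array([ 0.1, 11.2, -0.1]), array([ 0.1   , -0.0004,  0.001 ]))
(array([ 0.1, 16.1,  0.2]), array([ 0.15  , -0.0004,  0.001 ]))
(array([ 0.1, 21.1,  0.8]), array([ 0.2   , -0.0003,  0.001 ]))
(array([ 0.1, 25.9,  1.6]), array([ 0.25  , -0.0003,  0.001 ]))
(array([ 0.1, 27.5,  1.9]), array([ 0.266 , -0.0003,  0.001 ]))
```

Call:
send_rows(series=[[0,6,0,0.05,0,0,0.75],[0,11,0,0.1,0,0,0.75],[0,16,0,0.15,0,0,0.75],[0,21,1,0.2,0,0,0.75],[0,26,1.5,0.25,0,0,0.75],[0,27,2,0.265,0,0,0.75],[0,27,2,0.265,0,0,0.75],[0,27,2,0.265,0,0,0.75]])

```text
t: 14.2
eef_pos: [0.5803, 0.1182, 0.2864]
orientation: [[1.0, 0.001, -0.0], [0.001, -0.965, 0.261], [-0.0, -0.261, -0.965]]
contact_force: [-0.3, 0.2, 0.0]
finger_gap: 0.0212
```

Call:
send_rows(series=[[0,0,0,0,0,0,0.78],[0,0,0,0,0,0,0.8],[0,0,0,0,0,0,0.82],[0,0,0,0,0,0,0.82],[0,0,0,0,0,0,0.82]])

```text
t: 14.7
eef_pos: [0.5804, 0.1181, 0.2865]
orientation: [[1.0, 0.001, -0.0], [0.001, -0.965, 0.262], [0.0, -0.262, -0.965]]
contact_force: [0.3, 0.5, 0.7]
finger_gap: 0.0148
```

Call:
send_rows(series=[[0,0,0,0,0,0,0.84],[0,0,0,0,0,0,0.86],[0,0,0,0,0,0,0.86]])

```text
t: 15.0
eef_pos: [0.5804, 0.1182, 0.2866]
orientation: [[1.0, 0.001, 0.0], [0.001, -0.965, 0.263], [0.0, -0.263, -0.965]]
contact_force: [0.2, 2.0, 3.0]
finger_gap: 0.0118
```

Call:
send_rows(series=[[0,0,0,0,0,0,0.88],[0,0,0,0,0,0,0.9],[0,0,0,0,0,0,0.9]])

```text
t: 15.3
eef_pos: [0.5804, 0.1189, 0.2868]
orientation: [[1.0, 0.001, 0.0], [0.001, -0.965, 0.264], [0.0, -0.264, -0.965]]
contact_force: [-0.5, 5.3, 3.7]
finger_gap: 0.0103
```

```bash
python3 - <<'E'
from h import *
from cell import telemetry,grab_frame
a=grab_frame('scene');b=grab_frame('top')
s=telemetry.observe();print(s['t'],s['eef_pos'],s['finger_gap'],s['contact_force'],s['orientation'][1:,2],s['qd'].round(3))
crop(a,270,130,115,110,6.5,'s11.png');crop(b,250,140,120,100,6,'t11.png')
# predicted mirror outline for tilt th
th=np.arcsin(s['orientation'][1][2]);print('tilt',th)
def M(x,y,z,th):return np.array([.5805+x,.1377+y*np.cos(th)-z*np.sin(th),.19+y*np.sin(th)+z*np.cos(th)])
im=cv2.resize(a['image'][130:240,270:385,::-1],None,fx=6.5,fy=6.5,interpolation=cv2.INTER_CUBIC)
for t,c in((th,(0,255,0)),):
    P=proj(a,[M(x,.012,z,t) for x,z in((-.07,-.069),(-.07,.055),(.07,.055),(.07,-.069))])
    cv2.polylines(im,[((P-[270,130])*6.5+2.75).astype(int)],True,c,1)
cv2.imwrite('pics/s12.png',im)
e=np.arctan2(.286-.19,.4220);S=np.array([.572,-.0132,.048]);G=np.array([.5805,.1377,.19])
d=np.array([-np.cos(e+2*th),-np.sin(e+2*th)]);v=(S-G)[1:]
print('perp miss mm',1e3*(v[0]*d[1]-v[1]*d[0]),'x',v@d)
E
```

```text
15.4 [0.58039752 0.11886756 0.28683429] 0.010123770244499699 [-0.38516276  5.52634768  2.65043273] [ 0.26402253 -0.96451649] [-0.001 -0.     0.     0.002  0.001  0.001]
tilt 0.26719035051380474
perp miss mm 0.6299965747014885 x 0.20720620913552726
```

View pics/s12.png

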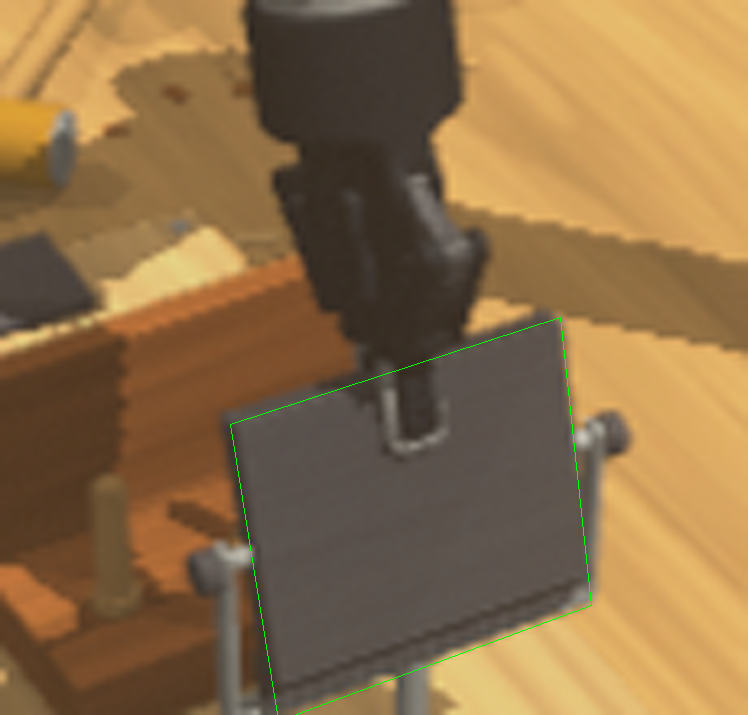

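View pics/t11.png

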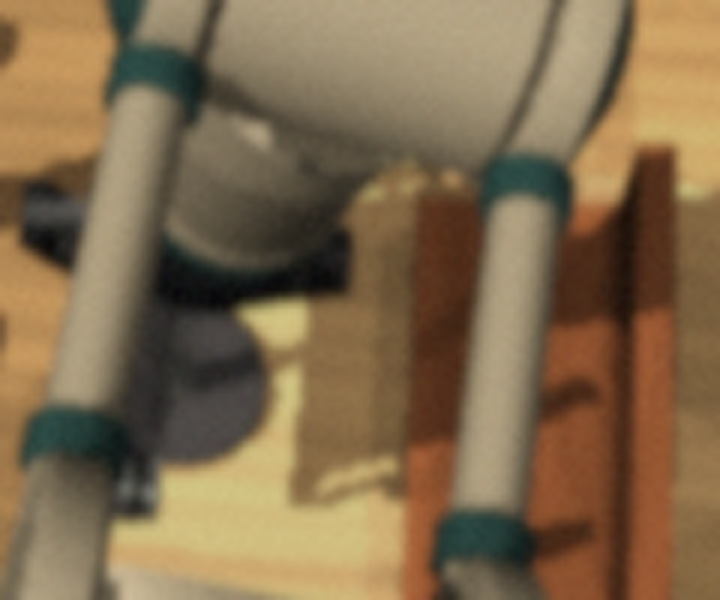

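Call:
send_rows(series=[[0,0,0,0,0,0,0.9],[0,0,0,0,0,0,0.9],[0,0,0,0,0,0,0.9],[0,0,0,0,0,0,0.9]])

```text
t: 15.8
eef_pos: [0.5804, 0.1189, 0.2869]
orientation: [[1.0, 0.001, 0.0], [0.001, -0.965, 0.264], [0.0, -0.264, -0.965]]
contact_force: [-0.1, 5.7, 2.7]
finger_gap: 0.0099
```

```bash
python3 - <<'E'
from cell import telemetry,job
s=telemetry.observe();print(s['t'],s['eef_pos'],s['finger_gap'],s['contact_force'])
print(job.hand_in())
E
```

```text
15.8 [0.5803953  0.1188581  0.28686819] 0.009928061224684401 [-0.10322611  5.72561891  2.74153318]
the job is handed in; nothing more can be done
None
```

I moved the collared peg from the drilled block into the rack's middle bore and let go of it. I then gripped the mirror's top edge, tilted it about 0.267 rad (15°) towards the camera, and handed in at 15.8 s still holding it. The hand-in gives no verdict, so the result rests on my own checks.

- **Peg:** it bottomed out with about 4 N of contact force. A picture from above after release showed it upright and level with the two glued pegs. Its base was hidden behind the mirror in the scene view, so I inferred that the collar is down from the gripper height and the contact force.
- **Force on release:** I read about 5.7 N sideways as the fingers opened, cause unknown. It was gone after lifting away, and the later picture showed nothing wrong with the peg.
- **Mirror:** the mirror's outline in the picture matched the outline I predicted for that tilt. The computed sight line passes about 1 mm from the collar, but the lens height and mirror position behind it carry a few mm of uncertainty (the limit is 25 mm).
- **Grip:** the fingers hold the plate with about 6 N of net force on the tool, and the arm was still.
- **Other things:** I touched none of the tools, dowels or loose items that I know of, but I did not compare their positions before and after.

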